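# Restock the track gang's caddy

## Robot

A 6-joint arm with a two-finger parallel gripper is mounted at the origin on a cart in front of the work surface, level with it; the furniture and walls round the work are solid. World frame = base frame: x ahead of the robot, y to its left, z up, the work surface at z = 0. Lengths are in m, angles in rad, forces in N, time in s.
With the tool pointing down it reaches from about 0.375 to 0.925 m from the base axis. Payload 5.7 kg.
Tool frame: the origin (TCP) lies midway between the tips of the shut fingers; the grasp point (between the pads) lies robot.pinch_z behind it (robot.pinch_z is the distance from the TCP to the grasp point, in m); z points along the fingers, y is the line along which they close (so a half turn about z gives the same grasp; the last joint's range is limited). The gripper opens to 88 mm and grips with 3 to 60 N. Pads are 20 mm wide; open, the fingers measure 115 mm over their backs; the gripper's body (75 mm by 178 mm) begins 61 mm behind the grasp point.
Start: joints at [-1.282, 0.359, 1.51, -0, 1.272, -0.115], TCP at [0.236, -0.552, 0.223] pointing down, gripper open.
Joint ranges: [-2.97, 2.97], [-1.01, 2.36], [0.21, 2.38], [-0.96, 4.11], [0.2, 2.71], [-2.98, 2.98]. Speed limits (rad/s): [2.39, 2.39, 3.14, 3.14, 3.14, 3.14].

## Interface

Orientations are given as a rotation vector (axis times angle).
In Python, from cell import robot gives the robot as it stands.
- The arm moves only by the tool carry_out, never from a script. Its argument "plan" is a list of rows, each a list of 3 entries, a list of its own where there are three numbers: the opening, from -1 (shut) to 1 (fully open), then the shift along the tool's x, y, z in units of 20 cm (1.0 is 20 cm), then the turn, a rotation vector about the tool's x, y, z in units of pi/2 rad (1.0 is pi/2 rad). In form: [[grip, [x, y, z], [wx, wy, wz]], ...]. A call has 1 to 12 rows; each row shifts and turns the commanded pose from where the row before left it, along the tool's axes as they then stand; what a row does not reach is not made up. A row lasts 1/12 s, in which the tool goes at most 41.7 mm and 7.16 degrees, less where a joint would pass 70% of its speed; a pose out of reach is approached as far as the arm can. A call with a number of a shift or a turn outside -1 to 1 is refused whole. A call with a gripper value outside its range is refused whole. The fingers move at their own pace and stop on an object; "grip_force" is the grip in N (left out, the last holds). Time passes only in rows, so rows that do not move let the fingers close. It gives the time, the measured TCP pose, the force, the opening and the grip force at its end, in the units of the state.
- robot.observe(): the state, without advancing time (a new reading comes with each control period).
- robot.capture(name): name is "side" or "top"; returns the picture (420x560x3 uint8, blue, green, red); there is no depth.
- robot.get_calibration(name): a dict with "camera_matrix" (3x3 intrinsics, pixels), "D" ([k1, k2, p1, p2, k3] as OpenCV has them; the pictures are not rectified), "R" (3x3) and "t" (3): a world point X has camera coordinates R X + t. Camera axes: x right, y down, z forward; pixel columns grow to the right and rows downward; lengths in m; the calibration is good to about 2 mm. A picture is of the moment at which its call begins. get_calibration takes no time and is no camera call.
- robot.sign_off(): hands the job in; it is judged then, once.
The state is a dict: "time": time; "joint_positions": joint angles; "qd": joint speeds; "tau": joint torques, N m; "eef_pos": TCP position; "orientation": TCP orientation; "contact_force": force on the tool from outside, world axes, zero at the start; "moment": the same for the moment, N m; "finger_gap": finger opening in m; "finger_force": force on a finger pad.
Only numpy, scipy, OpenCV 4.12 (cv2) and the standard library are available. Lean on these libraries where they do the work, as an engineer would, in place of code of your own. Each camera call takes 0.05 s, during which the arm holds its last target. There are 200 camera calls.

## Task

Gather the track repair kit into the wooden caddy: put the ordinary sleeper, the cleaning block, the ordinary (larger) wheel set and the tape roll each flat into the insert whose corner brackets fit it, lying lengthwise in its pocket, and let go. The longer switch tie and the small narrow-gauge wheel set do not belong in the kit: leave both where they lie.

Things in the scene. Friction and masses are not known exactly. Their poses are not given: they have to be found in the camera images.
- sleeper: Spare wooden sleeper (timber tie) of ordinary length: a dark brown bar 12 x 62 x 10 mm (x, y, z), long axis y. Lies loose on the table; it is the shorter of the two wooden bars. Origin: centre of its underside, z up. Grasp across the 12 mm. 12 g.
- track_rubber: Track cleaning block, grey-green, 28 x 60 x 17 mm (x, y, z), long axis y, loose. Origin: centre of its underside, z up. Grasp across the 28 mm. 50 g.
- wheelset: Ordinary wheel set: two light metal wheels of 22 mm on an axle, 42 mm long along its own x, 22 mm wide and high. It is the larger of the two wheel sets and does not roll. Origin: centre of its underside, z up. Grasp at the middle across the axle (along y; solid there like a block 16 mm wide, 22 mm high). 30 g.
- tape_roll: Roll of black insulating tape lying flat, 53 mm across, 18 mm high, loose. Origin: centre of its underside, z up. Grasp across its diameter along its own x or y (solid like two crossed blocks 52 x 36 mm). 45 g.
- switch_tie: Look-alike that stays where it lies: long turnout tie, a dark wooden bar 12 x 86 x 10 mm (x, y, z), long axis y, 24 mm longer than the sleeper; loose. Origin: centre of its underside.
- small_wheelset: Look-alike that stays where it lies: narrow-gauge wheel set, 28 mm long along its own x, wheels of 16 mm; loose. Origin: centre of its underside.
- insert_sleeper: Pocket 24 (x) by 74 mm (y), narrowest, for the sleeper lying along y, framed by 4 wooden corner brackets (8 mm high, open between them) with dark floor on a grey 90 x 90 x 3 mm plate: one of 4 fixed inserts, 2 by 2, shuffled, in a fixed wooden caddy (rim 17 mm high) on the left. Origin: centre of the plate's underside, z up; pocket floor 3 mm above it (14 mm above the table), bracket tops 11 mm.
- insert_block: Pocket 40 (x) by 72 mm (y), for the cleaning block lying along y, framed by 4 wooden corner brackets (8 mm high, open between them) with dark floor on a grey 90 x 90 x 3 mm plate: one of 4 fixed inserts, 2 by 2, shuffled, in a fixed wooden caddy (rim 17 mm high) on the left. Origin: centre of the plate's underside, z up; pocket floor 3 mm above it (14 mm above the table), bracket tops 11 mm.
- insert_wheelset: Pocket 34 (x) by 54 mm (y), for the wheel set, axle along y, framed by 4 wooden corner brackets (8 mm high, open between them) with dark floor on a grey 90 x 90 x 3 mm plate: one of 4 fixed inserts, 2 by 2, shuffled, in a fixed wooden caddy (rim 17 mm high) on the left. Origin: centre of the plate's underside, z up; pocket floor 3 mm above it (14 mm above the table), bracket tops 11 mm.
- insert_tape: Pocket 65 by 65 mm, for the tape roll lying flat, framed by 4 wooden corner brackets (8 mm high, open between them) with dark floor on a grey 90 x 90 x 3 mm plate: one of 4 fixed inserts, 2 by 2, shuffled, in a fixed wooden caddy (rim 17 mm high) on the left. Origin: centre of the plate's underside, z up; pocket floor 3 mm above it (14 mm above the table), bracket tops 11 mm.

How it is judged:
At the end, for the whole second after the job is handed in: Sleeper, block, wheel set and tape each rest flat (0.2 rad) on the floor of their own insert (at most 5 mm above it), centred within 12 mm, the long ones along the pocket within 0.35 rad, still; switch tie and small wheel set within 25 mm of where they began (horizontal distance between sleeper and insert_sleeper below 0.012 m and z of sleeper in the frame of insert_sleeper between 0 and 0.008 m and angle between each of sleeper, track_rubber, wheelset, tape_roll's own z axis and vertical below 0.2 rad and linear speed of each of sleeper, track_rubber, wheelset, tape_roll below 0.02 m/s and angle between the y axis of sleeper and the y axis of insert_sleeper, either way round below 0.35 rad and horizontal distance between track_rubber and insert_block below 0.012 m and z of track_rubber in the frame of insert_block between 0 and 0.008 m and angle between the y axis of track_rubber and the y axis of insert_block, either way round below 0.35 rad and horizontal distance between wheelset and insert_wheelset below 0.012 m and z of wheelset in the frame of insert_wheelset between 0 and 0.008 m and angle between the x axis of wheelset and the y axis of insert_wheelset, either way round below 0.35 rad and horizontal distance between tape_roll and insert_tape below 0.012 m and z of tape_roll in the frame of insert_tape between 0 and 0.008 m and distance of each of switch_tie, small_wheelset from where it was at the start of the episode below 0.025 m); the robot touches nothing.
It fails at once if the switch tie that does not belong is moved more than 25 mm (distance of switch_tie from where it was at the start of the episode above 0.025 m).
It fails at once if the small wheel set that does not belong is moved more than 25 mm (distance of small_wheelset from where it was at the start of the episode above 0.025 m).
It also fails if it takes over 102 s, if anything falls off the work surface, if the arm or the gripper's body presses on something with over 40 N, if the wrist force passes 120 N, or if a joint passes its speed limit or range.

## Working session

There is one attempt and no reset: what is moved stays moved. The work goes in short steps, Python scripts to look and compute and a tool call to move; the robot and the scene stay as the last step left them, time stands still between calls to the robot, and variables do not carry over. Pictures are saved under pics/ and viewed, at most 14 in all, crops included, and the job is handed in when it is done.

Besides the shell and the picture viewer there is one more tool, called after "Call:" in YAML: its name, and indented under it one key for each argument. carry_out: Moves the arm, as the interface text tells. Shifts and turns lie within -1 to 1; 1 stands for 20 cm of shift or pi/2 rad of turn. Its arguments: {"type":"object","properties":{"plan":{"type":"array"},"grip_force":{"type":"number"}},"required":["plan"]}

```bash
mkdir -p pics; ls; python3 - <<'E'
from cell import robot
import cv2
for n in("side","top"):
    im=robot.capture(n); cv2.imwrite(f"pics/{n}0.png",im)
    c=robot.get_calibration(n); print(n,c)
print(robot.observe(),robot.pinch_z)
E
```

```text
pics
side {'camera_matrix': array([[452.90928213,   0.        , 273.89396883],
       [  0.        , 452.90928213, 221.68025878],
       [  0.        ,   0.        ,   1.        ]]), 'D': array([-0.04575467,  0.        ,  0.        ,  0.        ,  0.        ]), 'R': array([[ 0.89031967, -0.45484341,  0.02117419],
       [-0.23858233, -0.50560373, -0.82912203],
       [ 0.38782644,  0.73313187, -0.55866655]]), 't': array([-0.45615357,  0.15964287,  0.90444367])}
top {'camera_matrix': array([[394.27733868,   0.        , 277.98152031],
       [  0.        , 394.27733868, 208.14080692],
       [  0.        ,   0.        ,   1.        ]]), 'D': array([-0.00886448,  0.        ,  0.        ,  0.        ,  0.        ]), 'R': array([[ 0.1625757 , -0.9866915 ,  0.00300339],
       [-0.9646484 , -0.1595821 , -0.20973081],
       [ 0.20741889,  0.03119991, -0.97775455]]), 't': array([-0.0627396 ,  0.50854568,  0.91211516])}
{'time': 0.1, 'joint_positions': array([-1.28209405e+00,  3.59414079e-01,  1.51126996e+00, -2.42628412e-05,
        1.27252765e+00, -1.15061141e-01]), 'qd': array([ 8.09072348e-04, -1.46014741e-03, -4.01043719e-03, -8.13850027e-04,
       -3.51956563e-05,  7.24882594e-04]), 'tau': array([-3.35196455e-04, -5.16359425e+01, -2.71404076e+01,  6.76403311e-02,
        2.78249220e-02, -2.58055610e-05]), 'eef_pos': array([ 0.23556262, -0.55116912,  0.22192556]), 'orientation': array([-3.07620960e+00, -6.29618714e-01,  2.56673013e-04]), 'contact_force': array([ 0.05216629, -0.962706  ,  0.04441393]), 'moment': array([-0.01517888, -0.02873567,  0.01265573]), 'finger_force': 0.0, 'finger_gap': 0.08760431870203421} 0.0187
```

View pics/top0.png

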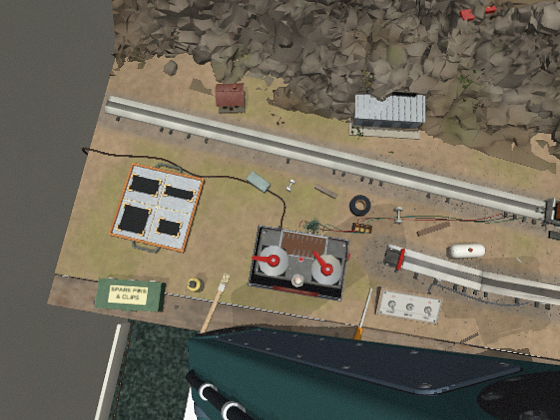

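View pics/side0.png

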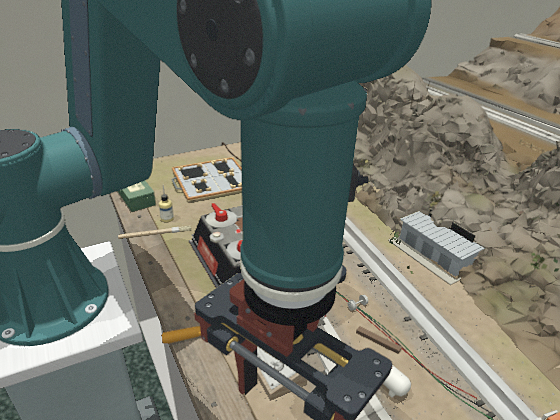

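Top view: the block is at (259,181), a small wheel set at (291,185), bars at (325,191) and (433,228), the tape at (360,205), another wheel set at (398,214), and the caddy around (157,207). In the side view the arm blocks most of the objects. I'll enlarge crops of the top view.

```bash
python3 - <<'E'
import cv2
im=cv2.imread("pics/top0.png")
def crop(x0,y0,x1,y1,s,n):
    c=cv2.resize(im[y0:y1,x0:x1],None,fx=s,fy=s,interpolation=cv2.INTER_CUBIC)
    cv2.imwrite(n,c)
crop(240,160,400,240,5,"pics/a.png")
crop(105,155,215,257,5,"pics/b.png")
crop(340,190,460,250,6,"pics/c.png")
E
```

```text
(no output)
```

View pics/a.png

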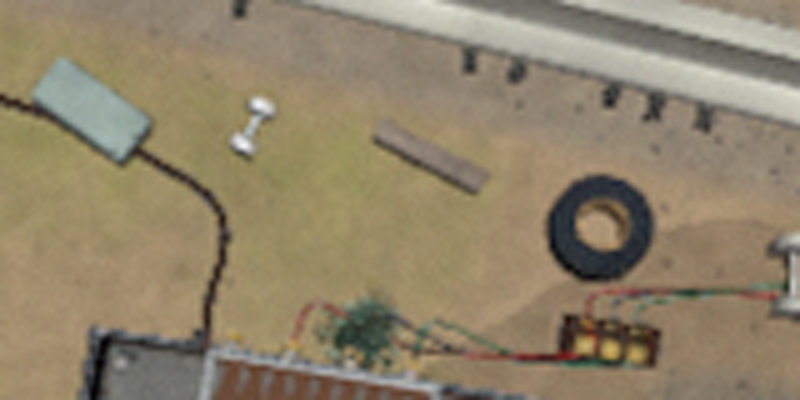

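View pics/b.png

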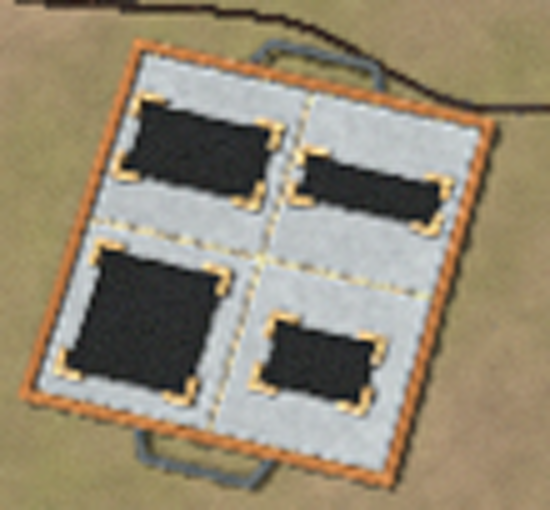

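View pics/c.png

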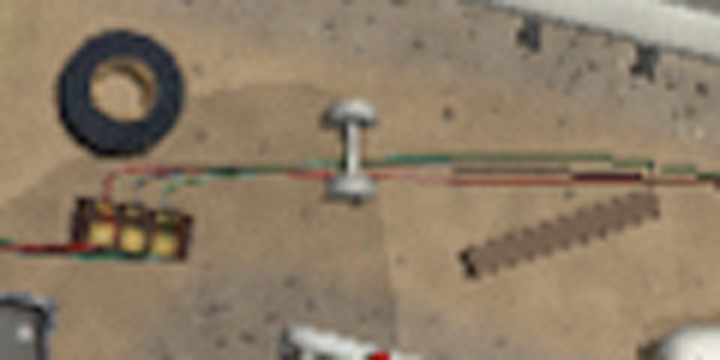

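Crop a: the block's top-face corners are at (65,57), (152,125), (122,163) and (35,95). The short bar is centred at (430,157) and about 24 px long, the tape at (601,227), and the tiny wheel set at (254,125). Crop c: the large wheel set is centred at (351,150), and the long bar runs (465,265)–(655,205), about 33 px, so it is the switch tie. Crop b: the block pocket is at (199,152), sleeper pocket (369,191), tape pocket (144,321) and wheel set pocket (319,362).

```bash
cat > h.py <<'E'
import numpy as np, cv2
from cell import robot
from scipy.spatial.transform import Rotation as Ro
def ray(n,px):
    c=robot.get_calibration(n)
    p=cv2.undistortPoints(np.array([[px]],float),c["camera_matrix"],c["D"])[0,0]
    R=c["R"]; return -R.T@c["t"], R.T@np.array([p[0],p[1],1])
def atz(n,px,z):
    o,d=ray(n,px); return o+d*(z-o[2])/d[2]
def proj(n,X):
    c=robot.get_calibration(n)
    return cv2.projectPoints(np.array([X],float),cv2.Rodrigues(c["R"])[0],c["t"],c["camera_matrix"],c["D"])[0][0,0]
def tri(p,q):
    o,d=ray("top",p);o2,d2=ray("side",q)
    A=np.stack([d,-d2],1); s=np.linalg.lstsq(A,o2-o,rcond=None)[0]
    a=o+d*s[0];b=o2+d2*s[1]; return (a+b)/2,np.linalg.norm(a-b)
def un(p,s,off): return (np.array(p,float)+.5)/s-.5+np.array(off)
E
cat > m.py <<'E'
from h import *
np.set_printoptions(precision=4,suppress=True)
def poly(name,pts,s,off,z):
    w=np.array([atz("top",un(p,s,off),z)[:2] for p in pts])
    e=[np.linalg.norm(w[i]-w[(i+1)%len(w)])*1000 for i in range(len(w))]
    v=(w[1]-w[0])+(w[2]-w[3]) if len(w)==4 else w[1]-w[0]
    print(name,w.mean(0),"edges mm",np.round(e),"ang of edge01 deg",np.degrees(np.arctan2(v[1],v[0])).round(1),
      "r",np.linalg.norm(w.mean(0)).round(3), "side px",proj("side",[*w.mean(0),z]).round(0))
a=(5,(240,160));b=(5,(105,155));c=(6,(340,190))
poly("block",[(65,57),(152,125),(122,163),(35,95)],*a,.017)
poly("sleeper",[(383,120),(490,178),(475,193),(373,137)],*a,.010)
poly("tape",[(548,227),(654,227)],*a,.012)
poly("tapeV",[(601,175),(601,281)],*a,.012)
poly("wheelset",[(351,108),(351,188)],*c,.011)
poly("smallws",[(264,104),(244,145)],*a,.008)
poly("tie",[(465,265),(655,205)],*c,.010)
poly("p_block",[(140,105),(278,128),(258,200),(122,172)],*b,.018)
poly("p_sleeper",[(303,155),(447,185),(435,228),(292,198)],*b,.018)
poly("p_tape",[(98,245),(225,272),(192,398),(62,370)],*b,.018)
poly("p_ws",[(272,318),(382,342),(365,405),(255,382)],*b,.018)
poly("caddy",[(140,42),(495,122),(392,487),(25,397)],*b,.017)
poly("yellowcross",[(262,260)],*b,.014)
E
python3 m.py
```

```text
block [0.5808 0.0838] edges mm [58. 25. 58. 26.] ang of edge01 deg -119.4 r 0.587 side px [283. 208.]
sleeper [ 0.5863 -0.092 ] edges mm [63. 11. 60. 11.] ang of edge01 deg -110.3 r 0.593 side px [320. 246.]
tape [ 0.5633 -0.1836] edges mm [54. 54.] ang of edge01 deg -80.6 r 0.592 side px [333. 271.]
tapeV [ 0.5629 -0.1836] edges mm [56. 56.] ang of edge01 deg -173.1 r 0.592 side px [333. 272.]
wheelset [ 0.5555 -0.2834] edges mm [35. 35.] ang of edge01 deg -174.3 r 0.624 side px [357. 302.]
smallws [0.5892 0.0007] edges mm [25. 25.] ang of edge01 deg 163.8 r 0.589 side px [301. 227.]
tie [ 0.5328 -0.3752] edges mm [87. 87.] ang of edge01 deg -63.4 r 0.652 side px [376. 338.]
p_block [0.5241 0.3714] edges mm [73. 39. 72. 36.] ang of edge01 deg -91.4 r 0.642 side px [222. 166.]
p_sleeper [0.5174 0.2805] edges mm [77. 23. 76. 23.] ang of edge01 deg -92.6 r 0.589 side px [231. 180.]
p_tape [0.4328 0.3783] edges mm [67. 66. 68. 66.] ang of edge01 deg -92.7 r 0.575 side px [192. 171.]
p_ws [0.4268 0.2867] edges mm [58. 33. 57. 33.] ang of edge01 deg -92.7 r 0.514 side px [200. 185.]
caddy [0.4744 0.3266] edges mm [192. 194. 192. 192.] ang of edge01 deg -93.9 r 0.576 side px [211. 176.]Traceback (most recent call last):
  File "m.py", line 22, in <module>
    poly("yellowcross",[(262,260)],*b,.014)
    ~~~~^^^^^^^^^^^^^^^^^^^^^^^^^^^^^^^^^^^
  File "m.py", line 6, in poly
    v=(w[1]-w[0])+(w[2]-w[3]) if len(w)==4 else w[1]-w[0]
                                                ~^^^
IndexError: index 1 is out of bounds for axis 0 with size 1
```

```bash
cat > go.py <<'E'
import sys
from h import *
np.set_printoptions(precision=4,suppress=True)
x,y,z,psi=map(float,sys.argv[1:5])
s=robot.observe(); p=s["eef_pos"]; R=Ro.from_rotvec(s["orientation"]).as_matrix()
a=np.radians(psi); T=np.array([[np.cos(a),np.sin(a),0],[np.sin(a),-np.cos(a),0],[0,0,-1]])
w=Ro.from_matrix(R.T@T).as_rotvec()/(np.pi/2)
sh=T.T@(np.array([x,y,z])-p)/.2
print("t",s["time"],"p",p,"psi",np.degrees(np.arctan2(R[1,0],R[0,0])),"gap",s["finger_gap"],"F",s["contact_force"],"ff",s["finger_force"])
print("turn",w,"rows",np.abs(w).max()/.0795," shift after turn",sh,"rows",np.linalg.norm(sh)/.2085)
E
python3 go.py .581 .084 .15 60.6
python3 - <<'E'
import cv2
im=cv2.imread("pics/side0.png")
cv2.imwrite("pics/d.png",cv2.resize(im[145:215,165:265],None,fx=8,fy=8,interpolation=cv2.INTER_CUBIC))
E
```

```text
t 0.1 p [ 0.2356 -0.5512  0.2219] psi 23.1343419983357 gap 0.08760431870203421 F [ 0.0522 -0.9627  0.0444] ff 0.0
turn [-0.001  -0.0004 -0.4163] rows 5.236288215494923  shift after turn [ 3.6147 -0.0543  0.3596] rows 17.424337077271673
```

View pics/d.png

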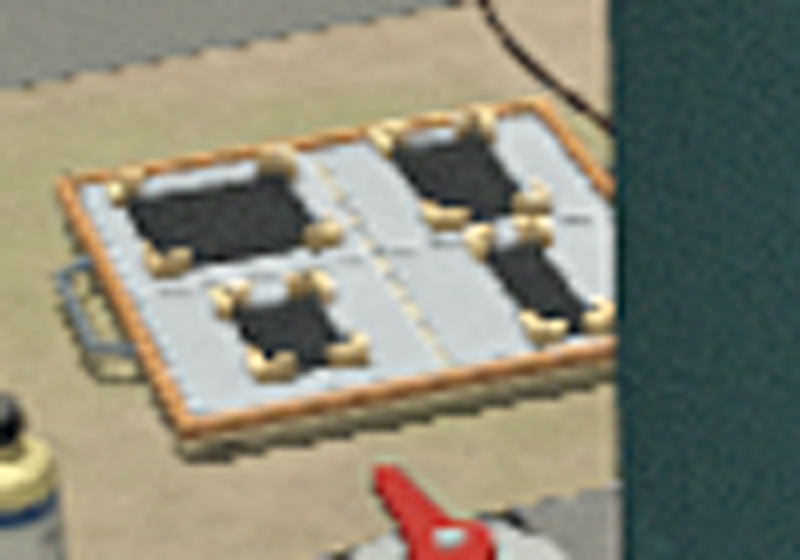

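Side crop: the pocket bracket centres are tape (223,212), wheel set (291,325), block (461,167) and sleeper (540,277). The rim corners are (68,183), (185,430) and (540,105).

Call:
carry_out:
  plan:
    - [0.0, [0, 0, 0], [0, 0, -0.07]]
    - [0.0, [0, 0, 0], [0, 0, -0.07]]
    - [0.0, [0, 0, 0], [0, 0, -0.07]]
    - [0.0, [0, 0, 0], [0, 0, -0.07]]
    - [0.0, [0, 0, 0], [0, 0, -0.07]]
    - [0.0, [0, 0, 0], [0, 0, -0.066]]
    - [0.0, [0.2, -0.003, 0.02], [0, 0, 0]]
    - [0.0, [0.2, -0.003, 0.02], [0, 0, 0]]
    - [0.0, [0.2, -0.003, 0.02], [0, 0, 0]]
    - [0.0, [0.2, -0.003, 0.02], [0, 0, 0]]
    - [0.0, [0.2, -0.003, 0.02], [0, 0, 0]]
    - [0.0, [0.2, -0.003, 0.02], [0, 0, 0]]

```text
time: 1.1
eef_pos: [0.3508, -0.339, 0.1982]
orientation: [-2.713, -1.583, -0.0]
contact_force: [0.6, -0.7, 0.0]
finger_gap: 0.0438
finger_force: 0.0
```

Call:
carry_out:
  plan:
    - [0.0, [0.2, -0.003, 0.02], [0, 0, 0]]
    - [0.0, [0.2, -0.003, 0.02], [0, 0, 0]]
    - [0.0, [0.2, -0.003, 0.02], [0, 0, 0]]
    - [0.0, [0.2, -0.003, 0.02], [0, 0, 0]]
    - [0.0, [0.2, -0.003, 0.02], [0, 0, 0]]
    - [0.0, [0.2, -0.003, 0.02], [0, 0, 0]]
    - [0.0, [0.2, -0.003, 0.02], [0, 0, 0]]
    - [0.0, [0.2, -0.003, 0.02], [0, 0, 0]]
    - [0.0, [0.2, -0.003, 0.02], [0, 0, 0]]
    - [0.0, [0.2, -0.003, 0.02], [0, 0, 0]]
    - [0.0, [0.2, -0.003, 0.02], [0, 0, 0]]
    - [0.0, [0.2, -0.003, 0.02], [0, 0, 0]]

```text
time: 2.1
eef_pos: [0.5803, 0.0828, 0.1501]
orientation: [-2.712, -1.585, 0.001]
contact_force: [0.6, -0.9, 0.7]
finger_gap: 0.0441
finger_force: 0.0
```

```bash
python3 go.py .581 .084 .15 60.6; python3 - <<'E'
from h import *
np.set_printoptions(precision=4,suppress=True)
b=(5,(105,155));d=(8,(165,145))
for n,p,q in [("tape",(144,321),(223,212)),("ws",(319,362),(291,325)),("block",(199,152),(461,167)),("sleeper",(369,191),(540,277)),("rimA",(25,397),(68,183)),("rimB",(392,487),(185,430)),("rimC",(140,42),(540,105))]:
    print(n,tri(un(p,*b),un(q,*d)))
im=robot.capture("side"); cv2.imwrite("pics/side1.png",im)
cv2.imwrite("pics/e.png",cv2.resize(im[190:350,250:410],None,fx=3.75,fy=3.75,interpolation=cv2.INTER_CUBIC))
E
```

```text
t 2.1 p [0.5803 0.0828 0.1501] psi 60.594225697055286 gap 0.044142184680456505 F [ 0.5773 -0.9451  0.6784] ff 0.0
turn [-0.0004  0.0002 -0.0001] rows 0.005144000343481884  shift after turn [0.0071 0.0001 0.0006] rows 0.03425825262307816
tape (array([0.4333, 0.3782, 0.0181]), np.float64(0.0011903420063803525))
ws (array([0.4272, 0.286 , 0.0187]), np.float64(0.001345857540821214))
block (array([0.5241, 0.3701, 0.0209]), np.float64(0.0022849103483369763))
sleeper (array([0.5185, 0.2797, 0.0197]), np.float64(0.00249266567415153))
rimA (array([0.3873, 0.4281, 0.0168]), np.float64(0.004303894192671296))
rimB (array([0.3721, 0.2369, 0.0166]), np.float64(0.0018176065921068697))
rimC (array([0.5771, 0.4169, 0.0155]), np.float64(0.00028790969958504))
```

View pics/e.png

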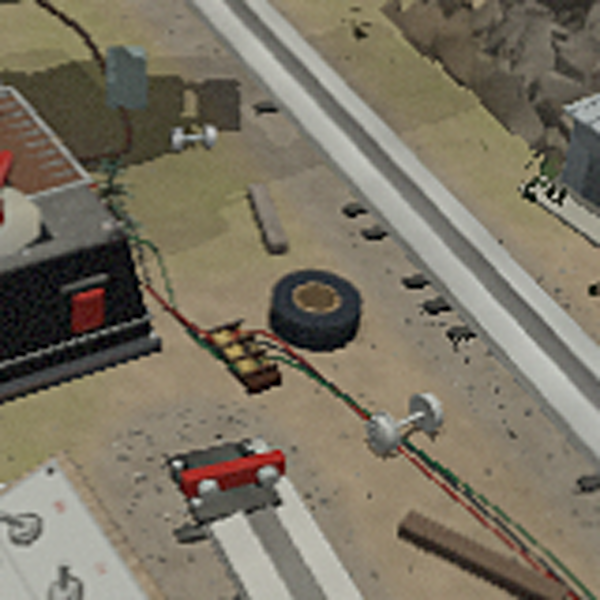

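The side view shows the block's top centre at (127,73), the sleeper's at (266,216), the tape's at (317,297) and the wheel set's axle middle at (405,424). Nothing tall is near them. I'll triangulate against the top view.

```bash
python3 - <<'E'
from h import *
np.set_printoptions(precision=4,suppress=True)
a=(5,(240,160));c=(6,(340,190));e=(3.75,(250,190))
for n,p,o,q in [("block",(93.5,110),a,(127,73)),("sleeper",(430,157),a,(266,216)),("tape",(601,227),a,(317,297)),("ws",(351,148),c,(405,424))]:
    print(n,tri(un(p,*o),un(q,*e)))
E
python3 go.py .581 .084 .010 60.6
```

```text
block (array([0.5823, 0.0838, 0.0134]), np.float64(0.0012990820323574258))
sleeper (array([ 0.5873, -0.0923,  0.0075]), np.float64(0.0008464063989176179))
tape (array([ 0.5631, -0.183 ,  0.0187]), np.float64(0.003132822525539799))
ws (array([ 0.5559, -0.2839,  0.0094]), np.float64(0.00011198216138885273))
t 2.15 p [0.584  0.0887 0.1498] psi 60.68066721314652 gap 0.04379507630727371 F [ 4.5868  3.6094 -1.1743] ff 0.0
turn [ 0.0004 -0.0034  0.0009] rows 0.04255921626584008  shift after turn [-0.0281 -0.0017  0.699 ] rows 3.355398231820038
```

Call:
carry_out:
  plan:
    - [0.3, [0, 0, 0.1], [0, 0, 0]]
    - [0.3, [0, 0, 0.15], [0, 0, 0]]
    - [0.3, [0, 0, 0.15], [0, 0, 0]]
    - [0.3, [0, 0, 0.1], [0, 0, 0]]
    - [0.3, [0, 0, 0], [0, 0, 0]]
    - [0.3, [0, 0, 0], [0, 0, 0]]
    - [0.3, [0, 0, 0], [0, 0, 0]]
  grip_force: 20

```text
time: 2.73
eef_pos: [0.5807, 0.0806, 0.0516]
orientation: [2.713, 1.584, 0.002]
contact_force: [0.7, 0.5, 0.7]
finger_gap: 0.0572
finger_force: 0.0
```

```bash
python3 go.py .581 .084 .004 60.6
```

```text
t 2.7333 p [0.5807 0.0806 0.0516] psi 60.565583037181604 gap 0.05717993315917656 F [0.6657 0.5211 0.7391] ff 0.0
turn [ 0.0005 -0.0004 -0.0004] rows 0.006659066719511997  shift after turn [ 0.0155 -0.0073  0.2379] rows 1.1439286357892864
```

Call:
carry_out:
  plan:
    - [0.3, [0.015, -0.005, 0.12], [0, 0, 0]]
    - [0.3, [0, 0, 0.115], [0, 0, 0]]
    - [0.3, [0, 0, 0], [0, 0, 0]]
    - [0.3, [0, 0, 0], [0, 0, 0]]
    - [-1, [0, 0, 0], [0, 0, 0]]
    - [-1, [0, 0, 0], [0, 0, 0]]
    - [-1, [0, 0, 0], [0, 0, 0]]
    - [-1, [0, 0, 0], [0, 0, 0]]
    - [-1, [0, 0, 0], [0, 0, 0]]
    - [-1, [0, 0, -0.1], [0, 0, 0]]
    - [-1, [0, 0, -0.2], [0, 0, 0]]
    - [-1, [0, 0, -0.2], [0, 0, 0]]

```text
time: 3.73
eef_pos: [0.5788, 0.0837, 0.1034]
orientation: [-2.711, -1.583, 0.006]
contact_force: [1.1, 1.6, -0.8]
finger_gap: 0.0275
finger_force: 19.8
```

```bash
python3 go.py .524 .3705 .118 87.4
```

```text
t 3.7333 p [0.5788 0.0837 0.1034] psi 60.570125738014745 gap 0.02747356566618374 F [ 1.0769  1.6002 -0.8436] ff 19.828691482543945
turn [-0.0028  0.0008 -0.2981] rows 3.749836027903843  shift after turn [ 1.42   -0.3388 -0.0728] rows 7.010370419269236
```

Call:
carry_out:
  plan:
    - [-1, [0, 0, 0], [0, 0, -0.0745]]
    - [-1, [0, 0, 0], [0, 0, -0.0745]]
    - [-1, [0, 0, 0], [0, 0, -0.0745]]
    - [-1, [0, 0, 0], [0, 0, -0.0745]]
    - [-1, [0.177, -0.042, -0.009], [0, 0, 0]]
    - [-1, [0.177, -0.042, -0.009], [0, 0, 0]]
    - [-1, [0.177, -0.042, -0.009], [0, 0, 0]]
    - [-1, [0.177, -0.042, -0.009], [0, 0, 0]]
    - [-1, [0.177, -0.042, -0.009], [0, 0, 0]]
    - [-1, [0.177, -0.042, -0.009], [0, 0, 0]]
    - [-1, [0.177, -0.042, -0.009], [0, 0, 0]]
    - [-1, [0.177, -0.042, -0.009], [0, 0, 0]]

```text
time: 4.73
eef_pos: [0.5256, 0.3714, 0.1183]
orientation: [-2.271, -2.17, 0.0]
contact_force: [0.3, -0.5, 0.1]
finger_gap: 0.0277
finger_force: 19.8
```

Call:
carry_out:
  plan:
    - [-1, [0, 0, 0.1], [0, 0, 0]]
    - [-1, [0, 0, 0.1], [0, 0, 0]]
    - [-1, [0, 0, 0.1], [0, 0, 0]]
    - [-1, [0, 0, 0], [0, 0, 0]]
    - [-1, [0, 0, 0], [0, 0, 0]]
    - [-1, [0, 0, 0], [0, 0, 0]]
    - [-1, [0, 0, 0], [0, 0, 0]]

```text
time: 5.32
eef_pos: [0.5275, 0.3701, 0.0596]
orientation: [2.271, 2.17, 0.004]
contact_force: [0.3, 0.9, -1.3]
finger_gap: 0.0281
finger_force: 19.8
```

```bash
python3 go.py .524 .3705 .0195 87.4
```

```text
t 5.3167 p [0.5275 0.3701 0.0596] psi 87.37139538266737 gap 0.02813745768930639 F [ 0.311  0.946 -1.288] ff 19.828614592552185
turn [ 0.0012 -0.0008 -0.0003] rows 0.015670997808911763  shift after turn [ 0.0012 -0.0175  0.2004] rows 0.9648799744069582
```

Call:
carry_out:
  plan:
    - [-1, [0, -0.0175, 0.08], [0, 0, 0]]
    - [-1, [0, 0, 0.08], [0, 0, 0]]
    - [-1, [0, 0, 0.04], [0, 0, 0]]
    - [-1, [0, 0, 0], [0, 0, 0]]
    - [-1, [0, 0, 0], [0, 0, 0]]
    - [-1, [0, 0, 0], [0, 0, 0]]
    - [0.1, [0, 0, 0], [0, 0, 0]]
    - [0.1, [0, 0, 0], [0, 0, 0]]
    - [0.1, [0, 0, 0], [0, 0, 0]]
    - [0.1, [0, 0, -0.1], [0, 0, 0]]
    - [0.1, [0, 0, -0.2], [0, 0, 0]]
    - [0.1, [0, 0, -0.2], [0, 0, 0]]

```text
time: 6.32
eef_pos: [0.5214, 0.3691, 0.1177]
orientation: [-2.271, -2.17, 0.007]
contact_force: [0.9, 0.9, 0.5]
finger_gap: 0.0484
finger_force: 0.0
```

```bash
python3 go.py .5865 -.092 .10 69.5
```

```text
t 6.3167 p [0.5214 0.3691 0.1177] psi 87.39380433553822 gap 0.04837968214138833 F [0.8617 0.8677 0.534 ] ff 0.0
turn [-0.0021  0.0017  0.1988] rows 2.5008445965054196  shift after turn [-2.0454  1.1124  0.0884] rows 11.175098713029428
```

Call:
carry_out:
  plan:
    - [0, [0, 0, 0], [0, 0, 0.066]]
    - [0, [0, 0, 0], [0, 0, 0.066]]
    - [0, [0, 0, 0], [0, 0, 0.065]]
    - [0, [-0.17, 0.093, 0.007], [0, 0, 0]]
    - [0, [-0.17, 0.093, 0.007], [0, 0, 0]]
    - [0, [-0.17, 0.093, 0.007], [0, 0, 0]]
    - [0, [-0.17, 0.093, 0.007], [0, 0, 0]]
    - [0, [-0.17, 0.093, 0.007], [0, 0, 0]]
    - [0, [-0.17, 0.093, 0.007], [0, 0, 0]]
    - [0, [-0.17, 0.093, 0.007], [0, 0, 0]]
    - [0, [-0.17, 0.093, 0.007], [0, 0, 0]]
    - [0, [-0.17, 0.093, 0.007], [0, 0, 0]]

```text
time: 7.32
eef_pos: [0.5736, 0.023, 0.1058]
orientation: [2.578, 1.794, 0.001]
contact_force: [-0.1, 1.0, 0.1]
finger_gap: 0.0437
finger_force: 0.0
```

Call:
carry_out:
  plan:
    - [-0.2, [-0.17, 0.093, 0.007], [0, 0, 0]]
    - [-0.2, [-0.17, 0.093, 0.007], [0, 0, 0]]
    - [-0.2, [-0.17, 0.09, 0.007], [0, 0, 0]]
    - [-0.2, [0, 0, 0.1], [0, 0, 0]]
    - [-0.2, [0, 0, 0.1], [0, 0, 0]]
    - [-0.2, [0, 0, 0.05], [0, 0, 0]]
    - [-0.2, [0, 0, 0], [0, 0, 0]]
    - [-0.2, [0, 0, 0], [0, 0, 0]]
    - [-0.2, [0, 0, 0], [0, 0, 0]]
    - [-0.2, [0, 0, 0], [0, 0, 0]]

```text
time: 8.15
eef_pos: [0.5907, -0.0896, 0.0524]
orientation: [2.577, 1.795, 0.002]
contact_force: [0.6, -1.2, 0.7]
finger_gap: 0.0351
finger_force: 0.0
```

```bash
python3 go.py .5868 -.092 .0025 69.5
```

```text
t 8.15 p [ 0.5907 -0.0896  0.0524] psi 69.71672864579698 gap 0.03514887802718745 F [ 0.5905 -1.2392  0.674 ] ff 0.0
turn [ 0.0012 -0.0002  0.0024] rows 0.03028860301595371  shift after turn [-0.0179 -0.0143  0.2494] rows 1.2013905548387247
```

Call:
carry_out:
  plan:
    - [-0.2, [-0.015, -0.014, 0.1], [0, 0, 0]]
    - [-0.2, [0, 0, 0.1], [0, 0, 0]]
    - [-0.2, [0, 0, 0.05], [0, 0, 0]]
    - [-0.2, [0, 0, 0], [0, 0, 0]]
    - [-0.2, [0, 0, 0], [0, 0, 0]]
    - [-1, [0, 0, 0], [0, 0, 0]]
    - [-1, [0, 0, 0], [0, 0, 0]]
    - [-1, [0, 0, 0], [0, 0, 0]]
    - [-1, [0, 0, 0], [0, 0, 0]]
    - [-1, [0, 0, -0.1], [0, 0, 0]]
    - [-1, [0, 0, -0.2], [0, 0, 0]]
    - [-1, [0, 0, -0.2], [0, 0, 0]]

```text
time: 9.15
eef_pos: [0.5844, -0.0914, 0.101]
orientation: [-2.576, -1.792, 0.004]
contact_force: [0.9, -0.3, -1.1]
finger_gap: 0.0121
finger_force: 20.0
```

```bash
python3 go.py .518 .280 .10 87.4
```

```text
t 9.15 p [ 0.5844 -0.0914  0.101 ] psi 69.659039356747 gap 0.012121293444442998 F [ 0.8568 -0.2931 -1.0687] ff 19.999981820583344
turn [-0.0028 -0.0002 -0.1971] rows 2.47952040395914  shift after turn [ 1.84   -0.4161  0.0049] rows 9.047871891249313
```

Call:
carry_out:
  plan:
    - [-1, [0, 0, 0], [0, 0, -0.066]]
    - [-1, [0, 0, 0], [0, 0, -0.066]]
    - [-1, [0, 0, 0], [0, 0, -0.065]]
    - [-1, [0.184, -0.0415, 0], [0, 0, 0]]
    - [-1, [0.184, -0.0415, 0], [0, 0, 0]]
    - [-1, [0.184, -0.0415, 0], [0, 0, 0]]
    - [-1, [0.184, -0.0415, 0], [0, 0, 0]]
    - [-1, [0.184, -0.0415, 0], [0, 0, 0]]
    - [-1, [0.184, -0.0415, 0], [0, 0, 0]]
    - [-1, [0.184, -0.0415, 0], [0, 0, 0]]
    - [-1, [0.184, -0.0415, 0], [0, 0, 0]]
    - [-1, [0.184, -0.0415, 0], [0, 0, 0]]

```text
time: 10.15
eef_pos: [0.5259, 0.2442, 0.1015]
orientation: [-2.271, -2.17, -0.0]
contact_force: [0.9, -0.3, 0.6]
finger_gap: 0.0114
finger_force: 20.0
```

Call:
carry_out:
  plan:
    - [-1, [0.184, -0.0415, 0], [0, 0, 0]]
    - [-1, [0, 0, 0.1], [0, 0, 0]]
    - [-1, [0, 0, 0.1], [0, 0, 0]]
    - [-1, [0, 0, 0], [0, 0, 0]]
    - [-1, [0, 0, 0], [0, 0, 0]]
    - [-1, [0, 0, 0], [0, 0, 0]]
    - [-1, [0, 0, 0], [0, 0, 0]]

```text
time: 10.73
eef_pos: [0.5209, 0.2794, 0.0624]
orientation: [2.272, 2.169, 0.003]
contact_force: [0.6, 0.1, -0.4]
finger_gap: 0.0114
finger_force: 20.0
```

```bash
python3 go.py .518 .280 .0175 87.4
```

```text
t 10.7333 p [0.5209 0.2794 0.0624] psi 87.34145418312171 gap 0.011404874549302491 F [ 0.6252  0.1305 -0.4169] ff 19.99994158744812
turn [ 0.001  -0.0005 -0.0007] rows 0.012267084508330051  shift after turn [ 0.0024 -0.0148  0.2247] rows 1.0803063141471896
```

Call:
carry_out:
  plan:
    - [-1, [0, -0.014, 0.1], [0, 0, 0]]
    - [-1, [0, 0, 0.09], [0, 0, 0]]
    - [-1, [0, 0, 0.035], [0, 0, 0]]
    - [-1, [0, 0, 0], [0, 0, 0]]
    - [-1, [0, 0, 0], [0, 0, 0]]
    - [-1, [0, 0, 0], [0, 0, 0]]
    - [-0.3, [0, 0, 0], [0, 0, 0]]
    - [-0.3, [0, 0, 0], [0, 0, 0]]
    - [-0.3, [0, 0, 0], [0, 0, 0]]
    - [-0.3, [0, 0, -0.1], [0, 0, 0]]
    - [-0.3, [0, 0, -0.2], [0, 0, 0]]
    - [-0.3, [0, 0, -0.2], [0, 0, 0]]

```text
time: 11.73
eef_pos: [0.5156, 0.2791, 0.1162]
orientation: [-2.27, -2.169, 0.006]
contact_force: [0.7, 0.9, 0.4]
finger_gap: 0.0304
finger_force: 0.0
```

```bash
python3 go.py .5632 -.1833 .12 7
```

```text
t 11.7333 p [0.5156 0.2791 0.1162] psi 87.3965706860721 gap 0.030376697718126976 F [0.6743 0.8647 0.3714] ff 0.0
turn [-0.0013  0.0026  0.8933] rows 11.236376372208653  shift after turn [-0.0454  2.3236 -0.0192] rows 11.14711318897546
```

Call:
carry_out:
  plan:
    - [0, [0, 0, 0], [0, 0, 0.0745]]
    - [0, [0, 0, 0], [0, 0, 0.0745]]
    - [0, [0, 0, 0], [0, 0, 0.0745]]
    - [0, [0, 0, 0], [0, 0, 0.0745]]
    - [0, [0, 0, 0], [0, 0, 0.0745]]
    - [0, [0, 0, 0], [0, 0, 0.0745]]
    - [0, [0, 0, 0], [0, 0, 0.0745]]
    - [0, [0, 0, 0], [0, 0, 0.0745]]
    - [0, [0, 0, 0], [0, 0, 0.0745]]
    - [0, [0, 0, 0], [0, 0, 0.0745]]
    - [0, [0, 0, 0], [0, 0, 0.0745]]
    - [0, [0, 0, 0], [0, 0, 0.0745]]

```text
time: 12.73
eef_pos: [0.5171, 0.2797, 0.1165]
orientation: [-3.136, -0.181, -0.0]
contact_force: [-0.4, 0.5, 0.1]
finger_gap: 0.0438
finger_force: 0.0
```

Call:
carry_out:
  plan:
    - [1, [-0.004, 0.194, -0.001], [0, 0, 0]]
    - [1, [-0.004, 0.194, -0.001], [0, 0, 0]]
    - [1, [-0.004, 0.194, -0.001], [0, 0, 0]]
    - [1, [-0.004, 0.194, -0.001], [0, 0, 0]]
    - [1, [-0.004, 0.194, -0.001], [0, 0, 0]]
    - [1, [-0.004, 0.194, -0.001], [0, 0, 0]]
    - [1, [-0.004, 0.194, -0.001], [0, 0, 0]]
    - [1, [-0.004, 0.194, -0.001], [0, 0, 0]]
    - [1, [-0.004, 0.194, -0.001], [0, 0, 0]]
    - [1, [-0.004, 0.194, -0.001], [0, 0, 0]]
    - [1, [-0.004, 0.194, -0.001], [0, 0, 0]]
    - [1, [-0.004, 0.194, -0.001], [0, 0, 0]]

```text
time: 13.73
eef_pos: [0.5637, -0.1856, 0.119]
orientation: [-3.136, -0.19, -0.0]
contact_force: [0.5, -0.2, 1.3]
finger_gap: 0.088
finger_force: 0.0
```

Call:
carry_out:
  plan:
    - [1, [0, 0, 0.1], [0, 0, 0]]
    - [1, [0, 0, 0.15], [0, 0, 0]]
    - [1, [0, 0, 0.1], [0, 0, 0]]
    - [1, [0, 0, 0], [0, 0, 0]]
    - [1, [0, 0, 0], [0, 0, 0]]
    - [1, [0, 0, 0], [0, 0, 0]]
    - [1, [0, 0, 0], [0, 0, 0]]

```text
time: 14.32
eef_pos: [0.5652, -0.1839, 0.0503]
orientation: [3.135, 0.191, 0.004]
contact_force: [-0.3, -0.0, -0.2]
finger_gap: 0.088
finger_force: 0.0
```

```bash
python3 go.py .5632 -.1833 .006 7
```

```text
t 14.3167 p [ 0.5652 -0.1839  0.0503] psi 6.965557949767941 gap 0.0879929865390523 F [-0.2663 -0.0048 -0.2182] ff 0.0
turn [ 0.0009 -0.0015 -0.0004] rows 0.0193230342385708  shift after turn [-0.0094 -0.0044  0.2215] rows 1.0635107979469596
```

Call:
carry_out:
  plan:
    - [1, [-0.008, -0.004, 0.1], [0, 0, 0]]
    - [1, [0, 0, 0.1], [0, 0, 0]]
    - [1, [0, 0, 0.02], [0, 0, 0]]
    - [1, [0, 0, 0], [0, 0, 0]]
    - [1, [0, 0, 0], [0, 0, 0]]
    - [-1, [0, 0, 0], [0, 0, 0]]
    - [-1, [0, 0, 0], [0, 0, 0]]
    - [-1, [0, 0, 0], [0, 0, 0]]
    - [-1, [0, 0, 0], [0, 0, 0]]
    - [-1, [0, 0, 0], [0, 0, 0]]
    - [-1, [0, 0, 0], [0, 0, 0]]

```text
time: 15.23
eef_pos: [0.5623, -0.1831, 0.0049]
orientation: [3.136, 0.19, 0.0]
contact_force: [-0.5, 0.1, 2.1]
finger_gap: 0.0541
finger_force: 19.1
```

Call:
carry_out:
  plan:
    - [-1, [0, 0, -0.1], [0, 0, 0]]
    - [-1, [0, 0, -0.2], [0, 0, 0]]
    - [-1, [0, 0, -0.2], [0, 0, 0]]
    - [-1, [0, 0, 0], [0, 0, 0]]
    - [-1, [0, 0, 0], [0, 0, 0]]
    - [-1, [0, 0, 0], [0, 0, 0]]

```text
time: 15.73
eef_pos: [0.5617, -0.1829, 0.1043]
orientation: [-3.136, -0.19, 0.001]
contact_force: [-0.3, 0.8, -0.7]
finger_gap: 0.0543
finger_force: 19.2
```

```bash
python3 go.py .4332 .378 .12 -2.6; python3 - <<'E'
from h import *
im=robot.capture("side");
cv2.imwrite("pics/f.png",cv2.resize(im[140:360,160:420],None,fx=2.5,fy=2.5))
E
```

```text
t 15.7333 p [ 0.5617 -0.1829  0.1043] psi 6.933948494868738 gap 0.05428985205055808 F [-0.327   0.7552 -0.6532] ff 19.170696968212724
turn [-0.0002  0.0003  0.1059] rows 1.3324869909765185  shift after turn [-0.769  -2.7722 -0.0784] rows 13.803335870975387
```

View pics/f.png

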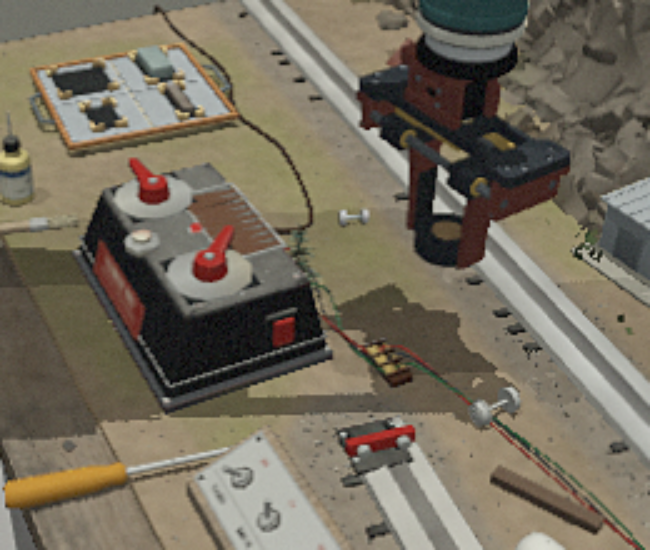

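The block and sleeper lie in their inserts and the tape is held. The power box is tall, so I'll carry the tape higher and go around its far side.

Call:
carry_out:
  plan:
    - [-1, [0, 0, -0.2], [0, 0, 0.053]]
    - [-1, [0, 0, -0.2], [0, 0, 0.053]]
    - [-1, [0, -0.198, 0], [0, 0, 0]]
    - [-1, [0, -0.198, 0], [0, 0, 0]]
    - [-1, [0, -0.198, 0], [0, 0, 0]]
    - [-1, [0, -0.198, 0], [0, 0, 0]]
    - [-1, [0, -0.198, 0], [0, 0, 0]]
    - [-1, [0, -0.198, 0], [0, 0, 0]]
    - [-1, [0, -0.198, 0], [0, 0, 0]]
    - [-1, [0, -0.198, 0], [0, 0, 0]]
    - [-1, [0, -0.198, 0], [0, 0, 0]]
    - [-1, [0, -0.198, 0], [0, 0, 0]]

```text
time: 16.78
eef_pos: [0.5785, 0.2142, 0.1822]
orientation: [3.14, -0.071, -0.007]
contact_force: [0.9, -0.8, -0.1]
finger_gap: 0.0542
finger_force: 19.2
```

Call:
carry_out:
  plan:
    - [-1, [0, -0.198, 0], [0, 0, 0]]
    - [-1, [0, -0.198, 0], [0, 0, 0]]
    - [-1, [0, -0.198, 0], [0, 0, 0]]
    - [-1, [0, -0.198, 0], [0, 0, 0]]
    - [-1, [-0.19, 0, 0], [0, 0, 0]]
    - [-1, [-0.19, 0, 0], [0, 0, 0]]
    - [-1, [-0.19, 0, 0.1], [0, 0, 0]]
    - [-1, [-0.19, 0, 0.1], [0, 0, 0]]
    - [-1, [0, 0, 0.2], [0, 0, 0]]
    - [-1, [0, 0, 0.1], [0, 0, 0]]
    - [-1, [0, 0, 0], [0, 0, 0]]
    - [-1, [0, 0, 0], [0, 0, 0]]

```text
time: 17.78
eef_pos: [0.436, 0.3765, 0.0837]
orientation: [3.138, -0.071, -0.007]
contact_force: [0.4, -0.1, -0.5]
finger_gap: 0.0543
finger_force: 19.2
```

```bash
python3 go.py .433 .378 .0205 -2.6
```

```text
t 17.7833 p [0.436  0.3765 0.0837] psi -2.5948032230378377 gap 0.05427832714781065 F [ 0.3821 -0.1474 -0.5276] ff 19.170685024000704
turn [0.002  0.0028 0.0001] rows 0.0357482358514354  shift after turn [-0.0156 -0.0069  0.3158] rows 1.5169880093306523
```

Call:
carry_out:
  plan:
    - [-1, [-0.012, -0.007, 0.1], [0, 0, 0]]
    - [-1, [0, 0, 0.1], [0, 0, 0]]
    - [-1, [0, 0, 0.08], [0, 0, 0]]
    - [-1, [0, 0, 0.035], [0, 0, 0]]
    - [-1, [0, 0, 0], [0, 0, 0]]
    - [-1, [0, 0, 0], [0, 0, 0]]
    - [0.45, [0, 0, 0], [0, 0, 0]]
    - [0.45, [0, 0, 0], [0, 0, 0]]
    - [0.45, [0, 0, 0], [0, 0, 0]]
    - [0.45, [0, 0, -0.1], [0, 0, 0]]
    - [0.45, [0, 0, -0.2], [0, 0, 0]]
    - [0.45, [0, 0, -0.2], [0, 0, 0]]

```text
time: 18.78
eef_pos: [0.4342, 0.3783, 0.1233]
orientation: [3.139, -0.071, -0.004]
contact_force: [1.0, 1.4, 0.3]
finger_gap: 0.0634
finger_force: 0.0
```

```bash
python3 go.py .5558 -.2836 .12 5.7; python3 - <<'E'
from h import *
im=robot.capture("side");
cv2.imwrite("pics/g.png",cv2.resize(im[190:350,250:410],None,fx=3.75,fy=3.75,interpolation=cv2.INTER_CUBIC))
E
```

```text
t 18.7833 p [0.4342 0.3783 0.1233] psi -2.603129798925071 gap 0.06339073390402834 F [0.9942 1.3529 0.324 ] ff 0.0
turn [ 0.0011  0.0018 -0.0923] rows 1.1604436675718492  shift after turn [0.2762 3.3533 0.0164] rows 16.137716503588184
```

Call:
carry_out:
  plan:
    - [0, [0.1, 0, -0.15], [0, 0, -0.046]]
    - [0, [0.1, 0, -0.15], [0, 0, -0.046]]
    - [0, [0.06, 0.19, 0], [0, 0, 0]]
    - [0, [0, 0.197, 0], [0, 0, 0]]
    - [0, [0, 0.197, 0], [0, 0, 0]]
    - [0, [0, 0.197, 0], [0, 0, 0]]
    - [0, [0, 0.197, 0], [0, 0, 0]]
    - [0, [0, 0.197, 0], [0, 0, 0]]
    - [0, [0, 0.197, 0], [0, 0, 0]]
    - [0, [0, 0.197, 0], [0, 0, 0]]
    - [0, [0, 0.197, 0], [0, 0, 0]]
    - [0, [0, 0.197, 0], [0, 0, 0]]

```text
time: 19.83
eef_pos: [0.5263, -0.0127, 0.1835]
orientation: [3.138, 0.156, 0.002]
contact_force: [0.6, 0.8, 0.7]
finger_gap: 0.0437
finger_force: 0.0
```

Call:
carry_out:
  plan:
    - [0, [0, 0.197, 0], [0, 0, 0]]
    - [0, [0, 0.197, 0], [0, 0, 0]]
    - [0, [0, 0.197, 0], [0, 0, 0]]
    - [0, [0, 0.197, 0], [0, 0, 0]]
    - [0, [0, 0.197, 0], [0, 0, 0]]
    - [0, [0, 0.197, 0], [0, 0, 0]]
    - [0, [0, 0.197, 0], [0, 0, 0]]
    - [0, [0, 0, 0.2], [0, 0, 0]]
    - [0, [0, 0, 0.2], [0, 0, 0]]
    - [0, [0, 0, 0.2], [0, 0, 0]]
    - [0, [0, 0, 0], [0, 0, 0]]
    - [0, [0, 0, 0], [0, 0, 0]]

```text
time: 20.83
eef_pos: [0.5519, -0.2842, 0.0615]
orientation: [-3.135, -0.155, 0.006]
contact_force: [-0.2, 0.1, -0.3]
finger_gap: 0.0441
finger_force: 0.0
```

```bash
python3 go.py .5558 -.2836 .008 5.7
```

```text
t 20.8333 p [ 0.5519 -0.2842  0.0615] psi 5.6702705051932885 gap 0.04410708359516542 F [-0.2045  0.0708 -0.3007] ff 0.0
turn [-0.002   0.0024 -0.0003] rows 0.02957310593267189  shift after turn [ 0.0199 -0.0009  0.2676] rows 1.2868703699622377
```

View pics/g.png

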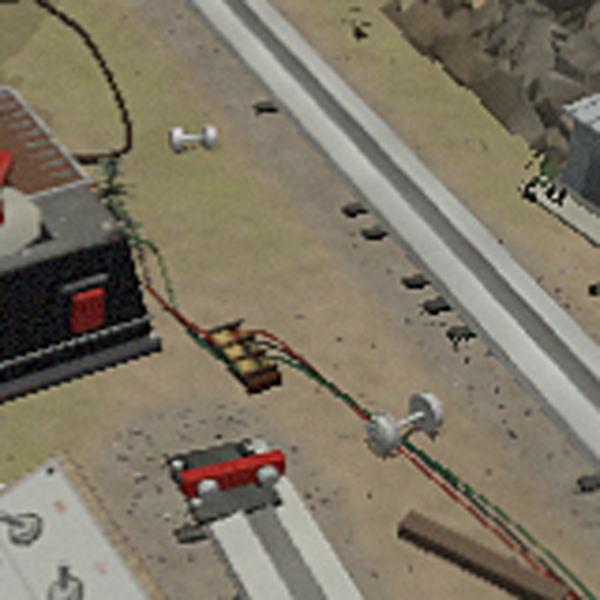

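The pictures show the wheel set unmoved, with its wheels at (382,435) and (427,412) and its middle as measured; the small set and the tie are unmoved too.

Call:
carry_out:
  plan:
    - [0, [0.015, 0, 0.08], [0, 0, 0]]
    - [0, [0, 0, 0.05], [0, 0, 0]]
    - [0, [0, 0, 0], [0, 0, 0]]
    - [0, [0, 0, 0], [0, 0, 0]]
    - [0, [0, 0, 0], [0, 0, 0]]
    - [0, [0, 0, 0], [0, 0, 0]]

```text
time: 21.33
eef_pos: [0.5572, -0.2853, 0.0383]
orientation: [3.137, 0.156, 0.003]
contact_force: [-0.4, 0.2, 0.0]
finger_gap: 0.0441
finger_force: 0.0
```

```bash
python3 go.py .5558 -.2836 .008 5.7
```

```text
t 21.3333 p [ 0.5572 -0.2853  0.0383] psi 5.687717969763324 gap 0.044091333237209256 F [-0.4123  0.1818  0.0262] ff 0.0
turn [ 0.0008 -0.001  -0.0001] rows 0.012861416328792088  shift after turn [-0.0061 -0.0092  0.1514] rows 0.7282707202808801
```

Call:
carry_out:
  plan:
    - [0, [-0.005, -0.007, 0.05], [0, 0, 0]]
    - [0, [0, 0, 0.05], [0, 0, 0]]
    - [0, [0, 0, 0.05], [0, 0, 0]]
    - [0, [0, 0, 0], [0, 0, 0]]
    - [0, [0, 0, 0], [0, 0, 0]]
    - [-1, [0, 0, 0], [0, 0, 0]]
    - [-1, [0, 0, 0], [0, 0, 0]]
    - [-1, [0, 0, 0], [0, 0, 0]]
    - [-1, [0, 0, 0], [0, 0, 0]]
    - [-1, [0, 0, 0], [0, 0, 0]]

```text
time: 22.17
eef_pos: [0.5555, -0.2837, 0.0071]
orientation: [3.138, 0.156, 0.001]
contact_force: [-0.3, 0.7, 0.9]
finger_gap: 0.0158
finger_force: 20.0
```

Call:
carry_out:
  plan:
    - [-1, [0, 0, -0.1], [0, 0, 0]]
    - [-1, [0, 0, -0.2], [0, 0, 0]]
    - [-1, [0, 0, -0.2], [0, 0, 0]]
    - [-1, [0, 0, -0.2], [0, 0, 0]]
    - [-1, [0, 0, -0.2], [0, 0, 0]]
    - [-1, [0, 0, 0], [0, 0, 0]]

```text
time: 22.67
eef_pos: [0.5598, -0.2864, 0.1958]
orientation: [3.129, 0.155, 0.018]
contact_force: [1.2, -1.1, 0.3]
finger_gap: 0.0161
finger_force: 20.0
```

```bash
python3 go.py .427 .2863 .18 87.4
```

```text
t 22.6667 p [ 0.5598 -0.2864  0.1958] psi 5.686588503792255 gap 0.01607424293397524 F [ 1.2221 -1.1462  0.2947] ff 19.999994337558746
turn [ 0.0099 -0.0018 -0.9079] rows 11.420657983527292  shift after turn [ 2.8307 -0.7932  0.0792] rows 14.104397694423387
```

Call:
carry_out:
  plan:
    - [-1, [0, 0, 0], [0, 0, -0.0757]]
    - [-1, [0, 0, 0], [0, 0, -0.0757]]
    - [-1, [0, 0, 0], [0, 0, -0.0757]]
    - [-1, [0, 0, 0], [0, 0, -0.0757]]
    - [-1, [0, 0, 0], [0, 0, -0.0757]]
    - [-1, [0, 0, 0], [0, 0, -0.0757]]
    - [-1, [0, 0, 0], [0, 0, -0.0757]]
    - [-1, [0, 0, 0], [0, 0, -0.0757]]
    - [-1, [0, 0, 0], [0, 0, -0.0757]]
    - [-1, [0, 0, 0], [0, 0, -0.0757]]
    - [-1, [0, 0, 0], [0, 0, -0.0757]]
    - [-1, [0, 0, 0], [0, 0, -0.0757]]

```text
time: 23.67
eef_pos: [0.5552, -0.2835, 0.1866]
orientation: [-2.264, -2.178, -0.0]
contact_force: [-1.1, -0.3, -0.6]
finger_gap: 0.016
finger_force: 20.0
```

Call:
carry_out:
  plan:
    - [-1, [0.189, 0, 0], [0, 0, 0]]
    - [-1, [0.189, 0, 0], [0, 0, 0]]
    - [-1, [0.189, 0, 0], [0, 0, 0]]
    - [-1, [0.189, 0, 0], [0, 0, 0]]
    - [-1, [0.189, 0, 0], [0, 0, 0]]
    - [-1, [0.189, 0, 0], [0, 0, 0]]
    - [-1, [0.189, 0, 0], [0, 0, 0]]
    - [-1, [0.189, 0, 0], [0, 0, 0]]
    - [-1, [0.189, 0, 0], [0, 0, 0]]
    - [-1, [0.189, 0, 0], [0, 0, 0]]
    - [-1, [0.189, 0, 0], [0, 0, 0]]
    - [-1, [0.189, 0, 0], [0, 0, 0]]

```text
time: 24.67
eef_pos: [0.5753, 0.1714, 0.1869]
orientation: [2.271, 2.171, 0.0]
contact_force: [1.1, 1.1, -0.0]
finger_gap: 0.016
finger_force: 20.0
```

Call:
carry_out:
  plan:
    - [-1, [0.189, 0, 0], [0, 0, 0]]
    - [-1, [0.189, 0, 0], [0, 0, 0]]
    - [-1, [0.189, 0, 0], [0, 0, 0]]
    - [-1, [0, -0.198, 0], [0, 0, 0]]
    - [-1, [0, -0.198, 0], [0, 0, 0]]
    - [-1, [0, -0.198, 0], [0, 0, 0]]
    - [-1, [0, -0.198, 0], [0, 0, 0]]
    - [-1, [0, 0, 0.2], [0, 0, 0]]
    - [-1, [0, 0, 0.2], [0, 0, 0]]
    - [-1, [0, 0, 0.15], [0, 0, 0]]
    - [-1, [0, 0, 0], [0, 0, 0]]
    - [-1, [0, 0, 0], [0, 0, 0]]

```text
time: 25.67
eef_pos: [0.4212, 0.2893, 0.0761]
orientation: [-2.27, -2.17, 0.005]
contact_force: [0.5, 0.0, 0.2]
finger_gap: 0.0156
finger_force: 20.0
```

```bash
python3 go.py .427 .2863 .0225 87.4
```

```text
t 25.6667 p [0.4212 0.2893 0.0761] psi 87.43387502202235 gap 0.015595177609787174 F [0.4823 0.0449 0.2461] ff 19.999970197677612
turn [-0.0021  0.0011  0.0004] rows 0.02595918096594816  shift after turn [-0.0137  0.0295  0.2678] rows 1.2937030685302515
```

Call:
carry_out:
  plan:
    - [-1, [-0.013, 0.024, 0.08], [0, 0, 0]]
    - [-1, [0, 0, 0.04], [0, 0, 0]]
    - [-1, [0, 0, 0], [0, 0, 0]]
    - [-1, [0, 0, 0], [0, 0, 0]]
    - [-1, [0, 0, 0], [0, 0, 0]]

```text
time: 26.08
eef_pos: [0.4278, 0.2875, 0.054]
orientation: [2.271, 2.171, 0.002]
contact_force: [0.6, 0.6, -0.3]
finger_gap: 0.016
finger_force: 20.0
```

```bash
python3 go.py .427 .2863 .0225 87.4
```

```text
t 26.0833 p [0.4278 0.2875 0.054 ] psi 87.4229191320053 gap 0.016043418742211164 F [ 0.6138  0.6377 -0.3382] ff 19.99994248151779
turn [ 0.0008 -0.0006  0.0003] rows 0.010380092528916892  shift after turn [-0.006  -0.0038  0.1576] rows 0.7565636819863011
```

Call:
carry_out:
  plan:
    - [-1, [-0.005, -0.003, 0.07], [0, 0, 0]]
    - [-1, [0, 0, 0.06], [0, 0, 0]]
    - [-1, [0, 0, 0.026], [0, 0, 0]]
    - [-1, [0, 0, 0], [0, 0, 0]]
    - [-1, [0, 0, 0], [0, 0, 0]]
    - [-1, [0, 0, 0], [0, 0, 0]]
    - [-0.3, [0, 0, 0], [0, 0, 0]]
    - [-0.3, [0, 0, 0], [0, 0, 0]]
    - [-0.3, [0, 0, 0], [0, 0, 0]]
    - [-0.3, [0, 0, -0.1], [0, 0, 0]]
    - [-0.3, [0, 0, -0.2], [0, 0, 0]]
    - [-0.3, [0, 0, -0.2], [0, 0, 0]]

```text
time: 27.08
eef_pos: [0.425, 0.2853, 0.1217]
orientation: [-2.27, -2.17, 0.006]
contact_force: [0.1, -0.3, -0.4]
finger_gap: 0.0306
finger_force: 0.0
```

Call:
carry_out:
  plan:
    - [-0.3, [0, 0, -0.2], [0, 0, 0]]
    - [-0.3, [0, 0, -0.2], [0, 0, 0]]
    - [-0.3, [-0.2, 0, 0], [0, 0, 0]]
    - [-0.3, [-0.2, 0, 0], [0, 0, 0]]
    - [-0.3, [-0.2, 0, 0], [0, 0, 0]]
    - [-0.3, [-0.2, 0, 0], [0, 0, 0]]
    - [-0.3, [-0.2, 0, 0], [0, 0, 0]]
    - [-0.3, [-0.2, 0, 0], [0, 0, 0]]
    - [-0.3, [-0.2, 0, 0], [0, 0, 0]]
    - [-0.3, [-0.2, 0, 0], [0, 0, 0]]
    - [-0.3, [0, 0, 0], [0, 0, 0]]

```text
time: 28.0
eef_pos: [0.4124, -0.0399, 0.2022]
orientation: [2.275, 2.162, -0.002]
contact_force: [0.0, 1.0, -0.1]
finger_gap: 0.0308
finger_force: 0.0
```

```bash
python3 - <<'E'
from h import *
for n in("side","top"):
    im=robot.capture(n); cv2.imwrite(f"pics/{n}2.png",im)
    y0,y1,x0,x1=(145,215,165,265) if n=="side" else (155,257,105,215)
    cv2.imwrite(f"pics/{n}2c.png",cv2.resize(im[y0:y1,x0:x1],None,fx=5,fy=5,interpolation=cv2.INTER_CUBIC))
E
```

```text
(no output)
```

View pics/top2c.png

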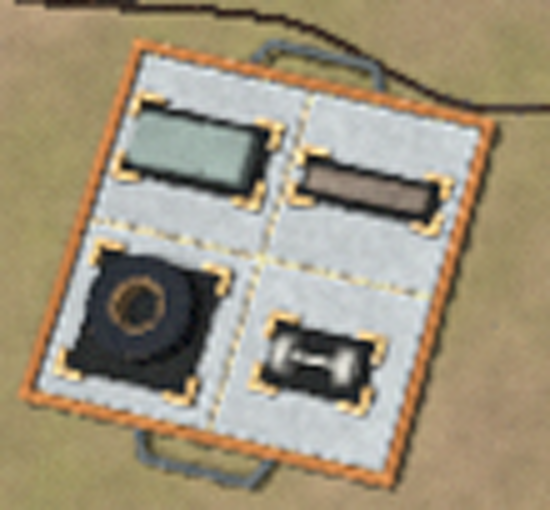

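View pics/side2c.png

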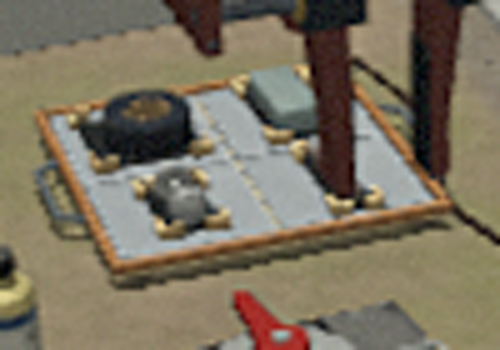

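All four items lie in their pockets. The tape's top centre appears near (137,305) in the top crop and (150,108) in the side crop, so I'll check its height and offset.

```bash
python3 - <<'E'
from h import *
np.set_printoptions(precision=4,suppress=True)
b=(5,(105,155));s=(5,(165,145))
P={"tape":((137,305),.032,(.4330,.3782)),"block":((193,146),.031,(.5241,.3708)),"sleeper":((366,187),.024,(.518,.280)),"ws":((316,358),.025,(.427,.2863))}
for n,(p,z,t) in P.items():
    w=atz("top",un(p,*b),z); print(n,w,"off mm",(w[:2]-t)*1000)
print("tri tape",tri(un((137,305),*b),un((150,108),*s)))
for z in(.032,.040): print(z,[ (proj(n,[.433,.378,z])-np.array(o)+.5)*5-.5 for n,o in(("top",(105,155)),("side",(165,145)))])
print("caps",robot.observe()["time"])
E
```

```text
tape [0.4383 0.3783 0.032 ] off mm [5.3368 0.0583]
block [0.5234 0.3702 0.031 ] off mm [-0.7169 -0.563 ]
sleeper [0.5182 0.2808 0.024 ] off mm [0.183  0.7952]
ws [0.4276 0.2862 0.025 ] off mm [ 0.5848 -0.1036]
tri tape (array([0.4398, 0.3774, 0.0331]), np.float64(0.003286062838732671))
0.032 [array([134.9499, 315.4423]), array([135.9957, 111.6707])]
0.04 [array([129.1379, 312.435 ]), array([134.9304,  99.4755])]
caps 28.1
```

```bash
python3 - <<'E'
import cv2,numpy as np
s=cv2.imread("pics/side2.png")[155:185,170:215]; t=cv2.imread("pics/top2.png")[198:240,112:155]
f=lambda i:cv2.resize(i,(400,360),interpolation=cv2.INTER_CUBIC)
cv2.imwrite("pics/k.png",np.hstack([f(s),f(t)]))
t=cv2.imread("pics/top2.png")[150:260,230:480]
cv2.imwrite("pics/l.png",cv2.resize(t,None,fx=3,fy=3))
E
```

```text
(no output)
```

View pics/k.png

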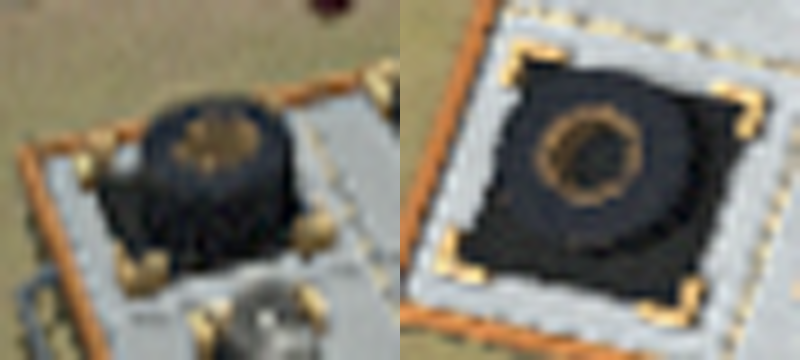

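View pics/l.png

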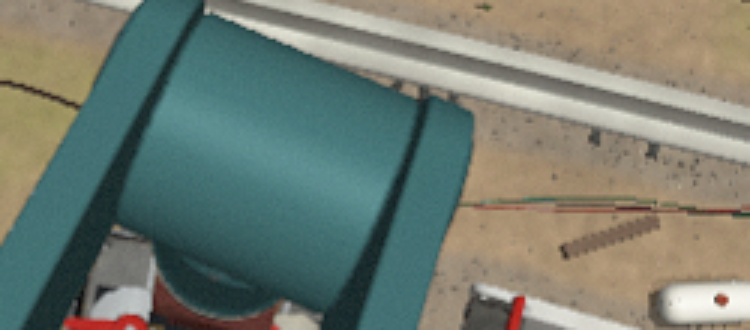

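The tape sits flat on the floor of its pocket, about 5 mm off centre. All four brackets are free of it at (535,65), (750,110), (460,255) and (680,305). The switch tie is unmoved at (610,237). The arm hides the small wheel set here, but it was unmoved in the previous picture and nothing has come near it since.

```bash
python3 -c "
from cell import robot
print(robot.sign_off())"
```

```text
the job is handed in; nothing more can be done
None
```

I handed the job in at about 28 s: the sleeper, block, wheel set and tape are each flat in their own pocket (tape about 5 mm off centre, within the 12 mm limit), the two look-alikes were left alone, and sign-off returned no verdict.

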